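# Clamp the oak lipping onto the laundry shelf

## Robot

A 6-joint arm with a two-finger parallel gripper is mounted at the origin on the work surface. World frame = base frame: x ahead of the robot, y to its left, z up, the work surface at z = 0. Lengths are in mm, angles in degrees, forces in N, time in s.
With the tool pointing down it reaches from about 300 to 850 mm from the base axis. Payload 4.2 kg.
Tool frame: the origin (TCP) lies midway between the tips of the shut fingers; the grasp point (between the pads) lies 19 mm behind it (pinch_z is the distance from the TCP to the grasp point, in mm); z points along the fingers, y is the line along which they close (so a half turn about z gives the same grasp; the last joint's range is limited). The gripper opens to 91 mm and grips with 3 to 60 N. Pads are 32 mm wide; open, the fingers measure 118 mm over their backs; the gripper's body (76 mm by 178 mm) begins 60 mm behind the grasp point.
Start: joints at [74.943, 18.312, 89.639, -0, 72.044, -1.146], TCP at [138.244, 558.15, 213.976] pointing down, gripper open.
Joint ranges: [-177.97, 177.97], [-48.28, 115.42], [12.27, 149.76], [-77.06, 257.06], [2.81, 150.46], [-146.56, 146.56]. Speed limits (degrees/s): [147.25, 147.25, 180, 180, 180, 180].

## Interface

Orientations are given as [roll, pitch, yaw] about the fixed x, y, z axes, in that order (R = Rz(yaw) Ry(pitch) Rx(roll)).
In Python, from workcell import * gives the robot as it stands.
- The arm moves only by the tool step_arm, never from a script. Its argument "steps" is a list of rows, each a list of 7 numbers: the turn, a rotation vector about the tool's x, y, z in degrees, then the shift along the tool's x, y, z in mm, then the opening, from 0 (shut) to 1 (fully open). In form: [[rx, ry, rz, x, y, z, hand], ...]. A call has exactly 8 rows; each row shifts and turns the commanded pose from where the row before left it, along the tool's axes as they then stand; what a row does not reach is not made up. A row lasts 1/8 s, in which the tool goes at most 62.5 mm and 10.7 degrees, less where a joint would pass 70% of its speed; a pose out of reach is approached as far as the arm can. A call is refused whole if a number of a shift passes 62.5 or a number of a turn 10.7, either way. A call with a gripper value outside its range is refused whole. The fingers move at their own pace and stop on an object; "force" is the grip in N (left out, the last holds). Time passes only in rows, so rows that do not move let the fingers close, or fill a call up. It gives the time, the measured TCP pose, the force, the opening and the grip force at its end, in the units of the state.
- state(): the state, without advancing time (a new reading comes with each control period).
- grab_frame(name): name is "scene" or "side" or "wrist"; returns a dict with "image" (384x512x3 uint8, blue, green, red), "fovy" (degrees; the focal length in pixels is half the picture's height over the tangent of half this angle, whatever the lens; pixels are square), "cx", "cy" (the principal point, pixels), "origin" and "rotation" of the camera in the world; the wrist camera has in their place "tool_from_camera" (4x4, takes a point from camera to tool coordinates, whose origin is the TCP and whose axes are the flange's). Camera axes: x right, y down, z forward; pixel columns grow to the right and rows downward; lengths in mm; the calibration is good to about 2 mm. The wrist camera is an equidistant fisheye: a pixel r from the principal point sees the ray r / f radians off the axis. A picture is of the moment at which its call begins: read the wrist's pose just before it. There is no depth.
- job_done(): hands the job in; it is judged then, once.
The state is a dict: "time_s": time; "qpos": joint angles; "qvel": joint speeds; "effort": joint torques, N m; "ee_pos": TCP position; "ee_rot": TCP orientation; "force": force on the tool from outside, world axes, zero at the start; "torque": the same for the moment, N m; "gripper_width": finger opening in mm; "gripper_force": force on a finger pad.
Only numpy, scipy, OpenCV 4.12 (cv2) and the standard library are available. Lean on these libraries where they do the work, as an engineer would, in place of code of your own. Each camera call takes 0.05 s, during which the arm holds its last target. There are 200 camera calls.

## Task

The oak lipping has to be pressed onto the edge of the hollow-core laundry shelf while its glue grabs. Lock the trigger clamp where it stands by turning its red T-knob clockwise until it is fully tight, then pump the yellow trigger (never push the bar or the pad by hand) until the orange pad holds the lipping closed against the shelf with a firm but gentle pressure of about 20 N; much more would crush the shelf's paper core. Finish while still holding the trigger squeezed at that pressure, and leave the bottle, jar, screwdriver and bracket alone.

Things in the scene. Friction and masses are not known exactly. Their poses are not given: they have to be found in the camera images.
- jig: Fixed plywood glue-up jig, 250 (x) by 400 (y, -175 to +225) by 18 mm, with a fence (inner face at y = +190 mm, 45 mm high) at its +y end and two T-tracks along y. Origin on its underside at x middle. z up; y is the clamp's pushing direction, clamp to fence. Clamp bar above x = +45 mm, knob at x = -50 mm.
- carriage (a joint): Where the clamp stands on its tracks, m, growing along the jig's +y. With the knob loose it slides at about 7 N, so it backs away as soon as the pad presses; with the knob tight it holds about 60 N. It must stay where it stands.
- lock_knob (a joint): Turn of the red T-knob, rad, growing clockwise seen from above: 0 loose, 1.45 end stop, fully tight. Starts at 0 to 0.25. Takes up to 0.5 N m and stays where it is left.
- knob_grip (a point): Centre of the T-knob's bar (red, one end white) on its upright axis, 58 mm above the worktop. Bar 56 mm long (point x axis), 12 mm wide (point y axis: pinch across it), 20 mm high (z 48 to 68 mm). Below it a 12 mm stem, a 22 mm collar (top 37 mm up) and the steel slide plate (top 25 mm up).
- trigger_nose (a point): Centre of the rounded nose on top of the yellow trigger: a cross bar 21 mm long (jig x), 9 mm thick; 141 mm above the worktop released and squeezed, 142 midway. It stands on the +y (work) side of the pistol grip and is squeezed towards the grip, to the jig's -y, 27 mm in all. Hinge 64 mm below it. A spring (2 to 6 N at the nose) returns it.
- trigger (a joint): Trigger angle, rad: 0 released, 0.42 squeezed to its stop. Drives the bar 38 mm per rad after about 1 mm of lost motion; from 0.36 rad a squeeze gains two 6 mm notches for good. Pad free, it takes 4 to 9 N at the nose; each 10 N at the pad adds 6 N. 17 to 19 N at the nose mean about 20 N at the pad, unless it is on its stop.
- grip_back (a point): Middle of the back (-y) face of the dark upright pistol grip, 142 mm above the worktop. Grip 22 mm deep (y), 26 mm wide (x), fixed to the clamp, from the housing (top 77 mm above the worktop) up to 165 mm. From this face to the nose's front: 59 mm released, 32 mm squeezed.
- push_bar (a joint): Advance of the notched push bar, m, along the jig's +y; starts at 0, at most 0.064. Ratchet with 6 mm notches: when the trigger is let go the bar slips back to the last notch passed and stays; the next squeeze takes it further. A grey release tab on the housing's nose is to be left alone.
- pad_face (a point): Centre of the front face of the orange pad on the bar's end: a disc of 28 mm diameter, 44 mm above the worktop, facing the jig's +y. Its rubber yields 1 mm per 6 N and is solid at 9 mm. Starts 17 to 43 mm from the lipping: more than one squeeze.
- pad: The orange pad itself, not to be touched. Its origin lies 46 mm behind the face and 26 mm below its centre: use pad_face.
- trigger_lever: The yellow trigger itself; its origin is on its hinge, 78 mm above the worktop.
- bar_steel: The steel push bar itself, 12 mm wide, 12.5 mm high, 134 mm long, its line 44 mm above the worktop; not to be touched. Its origin lies 26 mm below that line, 34 mm behind the bar's front collar.
- lipping: Loose brown oak strip, 112 mm (its x) by 18 mm (its y) by 40 mm high, standing on the jig board (top 18 mm above the worktop) before the shelf's edge, 1 to 6 mm off it at the start. Origin: centre of its underside.
- shelf_end: Loose piece of white hollow-core shelf, 110 mm (x) by 80 mm (y) by 40 mm high, between lipping and fence, 0.5 to 2 mm off the fence. Origin: centre of its underside; with the lipping home their origins are 49 mm apart along y. Its core is crushed above about 50 N.
- glue_bottle: White glue bottle with yellow label, orange cap, 56 mm across, 160 mm high; origin at the centre of its foot. Bystander.
- screw_jar: Glass jar with steel lid, 68 mm across, 75 mm high; origin at the centre of its foot. Bystander.
- screwdriver: Screwdriver lying on the worktop; origin under its middle. Bystander.
- shelf_bracket: Black steel shelf bracket lying on the worktop, an L of 160 by 120 mm, 25 mm high; origin under the long leg's middle. Bystander.
Things that resemble listed ones, but are neither listed nor needed, are in the scene too. What is shaped like the shelf_end but green is not meant.

How it is judged (in metres and radians):
On the way, in this order (a step that is already met when the one before it is completed fails the run):
1. the T-knob is turned fully tight and the clamp is still where it stood (value of joint lock_knob above 1.2 rad and distance of grip_back from where it was at the start of the episode below 0.012 m), for 0.2 s.
2. pumped by the trigger, the pad has come up to the lipping and presses it (value of joint push_bar above 0.013 m and contact force between pad and lipping above 5 N), for 0.2 s.
At the end, for the whole second after the job is handed in: Fingers still squeeze the trigger (over 3 N, over 0.02 rad); the pad presses the lipping with 10 to 40 N; lipping upright, within 2 mm and 0.04 rad of flush on the shelf edge, shelf within 2 mm of the fence; nothing moves; knob over 1.2 rad; clamp within 12 mm of where it stood (all of step 1 and contact force between pad and lipping between 10 and 40 N and contact force between the fingers and trigger_lever above 3 N and value of joint trigger above 0.02 rad and y of lipping in the frame of shelf_end between -0.051 and -0.047 m and angle between the x axis of lipping and the x axis of shelf_end, either way round below 0.04 rad and angle between lipping's own z axis and vertical below 0.06 rad and y of shelf_end in the frame of jig above 0.148 m and linear speed of lipping below 0.01 m/s); the arm keeps its last pose, push and grip.
It fails at once if the shelf's core is crushed (over 50 N at the pad) (contact force between pad and lipping above 50 N).
It fails at once if the bar or the pad is pushed by hand instead of by the trigger (contact force between any of the fingers, the arm and bar_steel above 1 N or contact force between any of the fingers, the arm and pad above 1 N).
It fails at once if the clamp is shifted along its tracks (distance of grip_back from where it was at the start of the episode above 0.02 m).
It fails at once if the bottle, jar, screwdriver or bracket is disturbed (distance of any of glue_bottle, screw_jar, screwdriver, shelf_bracket from where it was at the start of the episode above 0.02 m).
It also fails if it takes over 72 s, if anything falls off the work surface, if the arm or the gripper's body presses on something with over 40 N, if the wrist force passes 120 N, or if a joint passes its speed limit or range.

## Working session

There is one attempt and no reset: what is moved stays moved. The work goes in short steps, Python scripts to look and compute and a tool call to move; the robot and the scene stay as the last step left them, time stands still between calls to the robot, and variables do not carry over. Pictures are saved under pics/ and viewed, at most 10 in all, crops included, and the job is handed in when it is done.

Besides the shell and the picture viewer there is one more tool, called after "Call:" by a JSON object that holds its "api" and its "payload". step_arm: Moves the arm, as the interface text tells. Its arguments: {"type":"object","properties":{"steps":{"type":"array","items":{"type":"array","items":{"type":"number"}}},"force":{"type":"number"}},"required":["steps"]}

```bash
mkdir -p pics; cat > h.py <<'E'
from workcell import *
import numpy as np, cv2
from scipy.spatial.transform import Rotation as R
def f_(F): return F["image"].shape[0]/2/np.tan(np.radians(F["fovy"]/2))
def ray(F,u,v):
    d=np.array([(u-F["cx"])/f_(F),(v-F["cy"])/f_(F),1.]); return np.array(F["origin"]),np.array(F["rotation"])@d
def onz(F,u,v,z):
    o,d=ray(F,u,v); return o+d*(z-o[2])/d[2]
def proj(F,P):
    p=np.array(F["rotation"]).T@(np.array(P)-F["origin"]); return np.array([F["cx"],F["cy"]])+f_(F)*p[:2]/p[2]
def tri(F,a,G,b):
    o,d=ray(F,*a);p,e=ray(G,*b); d=d/np.linalg.norm(d);e=e/np.linalg.norm(e)
    s=np.linalg.lstsq(np.c_[d,-e],p-o,rcond=None)[0]; A=o+s[0]*d;B=p+s[1]*e
    return (A+B)/2,np.linalg.norm(A-B)
E
python3 - <<'E'
from h import *
import pickle
F={n:grab_frame(n) for n in("scene","side","wrist")}
pickle.dump(F,open("F.pkl","wb"))
for n in("scene","side"): print(n,F[n]["origin"],F[n]["fovy"])
s=state();print(s["ee_pos"],s["ee_rot"],s["time_s"]);print(F["wrist"]["tool_from_camera"],F["wrist"]["fovy"])
for n in("scene","side"): cv2.imwrite(f"pics/{n}0.png",cv2.resize(F[n]["image"],(800,600),interpolation=cv2.INTER_CUBIC))
E
```

```text
scene [1184.94554517 -259.70441895 1012.97869045] 49.538057672616816
side [ -87.60930976 -819.02217801  965.84680821] 43.513549356391636
[138.15315075 557.77817783 213.34285648] [-1.79926650e+02  1.34916635e-04  1.66089522e+02] 0.15
[[-8.55520323e-05 -9.64269424e-01 -2.64923519e-01  7.43271015e+01]
 [ 9.99999869e-01 -2.16418146e-04  4.64788405e-04 -4.81372028e-01]
 [-5.05515504e-04 -2.64923444e-01  9.64269316e-01 -1.70779813e+02]
 [ 0.00000000e+00  0.00000000e+00  0.00000000e+00  1.00000000e+00]] 65.70646984690485
```

View pics/scene0.png

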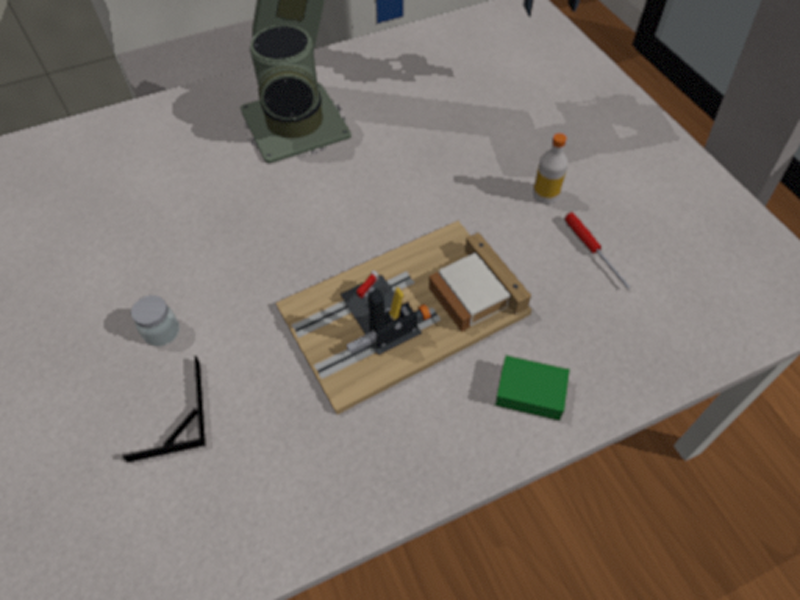

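View pics/side0.png

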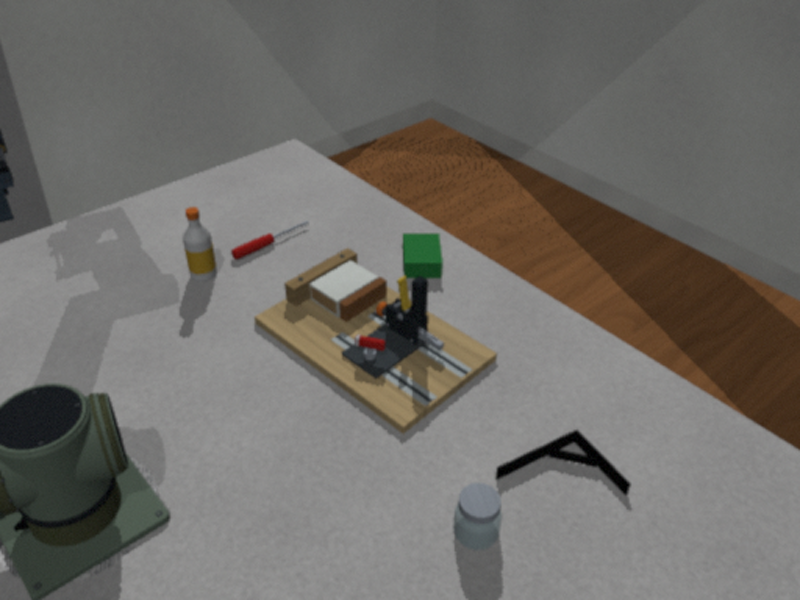

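The scene view shows the jig at (400,310), with the red T-knob at (367,286), yellow trigger at (397,303), pad at (424,313), lipping at (450,300) and white shelf at (473,285). The side view has the knob at (371,343), trigger at (404,293) and grip at (420,300).

Look-alikes: for the knob, the screwdriver handle at (583,232). For the shelf, the green block at (533,387). For the trigger, the bottle label at (549,185). For the pad, the orange cap at (559,140). I pick the items on the jig.

```bash
python3 - <<'E'
from h import *
import pickle
F=pickle.load(open("F.pkl","rb"));S,D=F["scene"],F["side"];k=.64
c=np.array([onz(S,u*k,v*k,18)[:2] for u,v in [(277,303),(337,405),(530,306),(460,222)]]);print(c.round())
c2=np.array([onz(D,u*k,v*k,18)[:2] for u,v in [(404,428),(496,354),(256,320)]]);print(c2.round())
for n,a,b in [("knob",(367,286),(371,343)),("trig top",(397,292),(404,280)),("grip top",(377,294),(420,282))]:
    print(n,*tri(S,np.array(a)*k,D,np.array(b)*k))
for n,a,b in [("jar",(151,305),(478,498)),("bottle",(560,140),(193,212)),]:
    print(n,*tri(S,np.array(a)*k,D,np.array(b)*k))
d=c[2]-c[1]; print("yaw of +y",np.degrees(np.arctan2(d[1],d[0])),np.degrees(np.arctan2(*(c[3]-c[0])[::-1])))
E
```

```text
Traceback (most recent call last):
  File "h.py", line 8, in onz
    o,d=ray(F,u,v); return o+d*(z-o[2])/d[2]
                                        ~^^^
IndexError: invalid index to scalar variable.
```

```bash
cat > /tmp/a.py <<'E'
from h import *
import pickle
F=pickle.load(open("F.pkl","rb"));S,D=F["scene"],F["side"];k=.64
print(S["rotation"])
c=np.array([onz(S,u*k,v*k,18)[:2] for u,v in [(277,303),(337,405),(530,306),(460,222)]]);print(c.round())
c2=np.array([onz(D,u*k,v*k,18)[:2] for u,v in [(404,428),(496,354),(256,320)]]);print(c2.round())
for n,a,b in [("knob",(367,286),(371,343)),("trig top",(397,292),(404,280)),("grip top",(377,294),(420,282))]:
    print(n,*tri(S,np.array(a)*k,D,np.array(b)*k))
for n,a,b in [("jar",(151,305),(478,498)),("bottle",(560,140),(193,212)),]:
    print(n,*tri(S,np.array(a)*k,D,np.array(b)*k))
d=c[2]-c[1]; print("yaw of +y",np.degrees(np.arctan2(d[1],d[0])),np.degrees(np.arctan2(*(c[3]-c[0])[::-1])))
E
sed -i 's/np.array(F\["rotation"\])/rot(F)/g' h.py; cat >> h.py <<'E'
def rot(F):
    r=np.array(F["rotation"]); return r if r.shape==(3,3) else R.from_euler("xyz",r,degrees=True).as_matrix()
E
PYTHONPATH=. python3 /tmp/a.py
```

```text
Traceback (most recent call last):
  File "h.py", line 1, in <module>
    from workcell import *
ModuleNotFoundError: No module named 'workcell'
```

```bash
python3 - < /tmp/a.py
```

```text
[-145.27089375    0.65523613   65.48873924]
[[ 476. -198.]
 [ 714. -172.]
 [ 679.  221.]
 [ 444.  199.]]
[[ 475. -202.]
 [ 722. -178.]
 [ 437.  188.]]
knob [537.89668604 -41.12087743  58.15029888] 0.7178909546376895
trig top [629.37003681 -22.584866   145.16662359] 1.8610995001228465
grip top [631.84559731 -59.53392672 162.5855011 ] 5.583218645921077
jar [ 432.69652941 -404.33863116   79.25678609] 5.098994299830415
bottle [444.32015798 404.24107356 155.81212178] 0.7011721447643939
yaw of +y 95.14781448277505 94.58213230823894
```

Call:
{"api": "step_arm", "payload": {"steps": [[0, 0, 0, -41.5, -37, -7, 1], [0, 0, 0, -41.5, -37, -7, 1], [0, 0, 0, -41.5, -37, -7, 1], [0, 0, 0, -41.5, -37, -7, 1], [0, 0, 0, -41.5, -37, -7, 1], [0, 0, 0, -41.5, -37, -7, 1], [0, 0, 0, -41.5, -37, -7, 1], [0, 0, 0, -41.5, -37, -7, 1]]}}

```text
time_s: 1.15
ee_pos: [390.0, 189.4, 270.2]
ee_rot: [180.0, 0.0, 166.1]
force: [0.4, 0.2, -0.2]
gripper_width: 91.4
gripper_force: 0.0
```

Call:
{"api": "step_arm", "payload": {"steps": [[0, 0, 0, -41.5, -37, -7, 1], [0, 0, 0, -41.5, -37, -7, 1], [0, 0, 0, -41.5, -37, -7, 1], [0, 0, 0, -41.5, -37, -7, 1], [0, 0, 0, -41.5, -37, -7, 1], [0, 0, -6.3, 0, 0, 0, 1], [0, 0, -6.3, 0, 0, 0, 1], [0, 0, -6.3, 0, 0, 0, 1]]}}

```text
time_s: 2.15
ee_pos: [546.1, -38.7, 304.4]
ee_rot: [180.0, -0.1, -174.8]
force: [-0.3, 0.0, 0.2]
gripper_width: 91.4
gripper_force: 0.0
```

```bash
cat >> h.py <<'E'
def wgrab():
    s=state(); W=grab_frame("wrist"); W["p"]=np.array(s["ee_pos"]); W["r"]=R.from_euler("xyz",s["ee_rot"],degrees=True).as_matrix(); return W
def wray(W,u,v):
    x,y=u-W["cx"],v-W["cy"]; r=np.hypot(x,y); t=r/f_(W); T=np.array(W["tool_from_camera"])
    d=np.array([np.sin(t)*x/max(r,1e-9),np.sin(t)*y/max(r,1e-9),np.cos(t)])
    return W["p"]+W["r"]@T[:3,3], W["r"]@T[:3,:3]@d
def wonz(W,u,v,z):
    o,d=wray(W,u,v); return o+d*(z-o[2])/d[2]
E
python3 - <<'E'
from h import *
import pickle
W=wgrab();pickle.dump(W,open("W1.pkl","wb"));s=state()
print(s["ee_pos"],s["ee_rot"],s["qpos"],s["time_s"],s["force"])
cv2.imwrite("pics/w1.png",cv2.resize(W["image"],(800,600),interpolation=cv2.INTER_CUBIC))
E
```

```text
[546.15668929 -38.63015164 304.49667585] [ 1.79987125e+02 -4.73867668e-02 -1.74692696e+02] [-5.25179525e+00  1.33730498e+01  8.36357339e+01  4.00283673e-03
  8.30401600e+01 -1.00559580e+02] 2.2 [0.23394216 0.1779365  0.22293046]
```

View pics/w1.png

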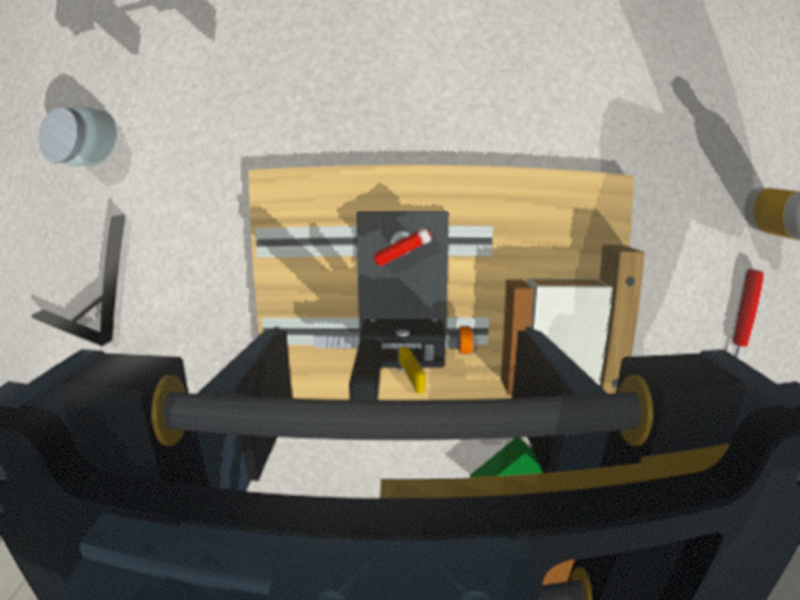

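The wrist view shows the T-knob bar from (377,258) to (431,236) with its white end at the upper right. The grip is at (366,370), trigger at (411,370), pad at (466,340), lipping at (518,335) and shelf at (572,330). I'll measure the knob next, with a close crop to check it.

```bash
python3 - <<'E'
from h import *
import pickle
W=pickle.load(open("W1.pkl","rb"));im=W["image"]
hsv=cv2.cvtColor(im,cv2.COLOR_BGR2HSV).astype(int)
m=(((hsv[...,0]<6)|(hsv[...,0]>172))&(hsv[...,1]>150)&(hsv[...,2]>70))
m[:, :220]=0; m[:, 300:]=0; m[:130]=0; m[185:]=0
v,u=np.nonzero(m);print(len(u))
P=np.array([wonz(W,a,b,64)[:2] for a,b in zip(u,v)])
c,(w,h),a=cv2.minAreaRect(P.astype(np.float32));print(c,w,h,a)
# white end near red
x0=np.array([[377,258],[431,236]])*.64
for a,b in x0: print(wonz(W,a,b,64))
crop=im[125:260,150:350];cv2.imwrite("pics/c1.png",cv2.resize(crop,(800,540),interpolation=cv2.INTER_CUBIC))
E
```

```text
272
(536.821533203125, -43.89181137084961) 12.36524772644043 45.16022872924805 33.59975814819336
[546.43929679 -61.14423909  64.        ]
[522.20636863 -14.84397146  64.        ]
```

View pics/c1.png

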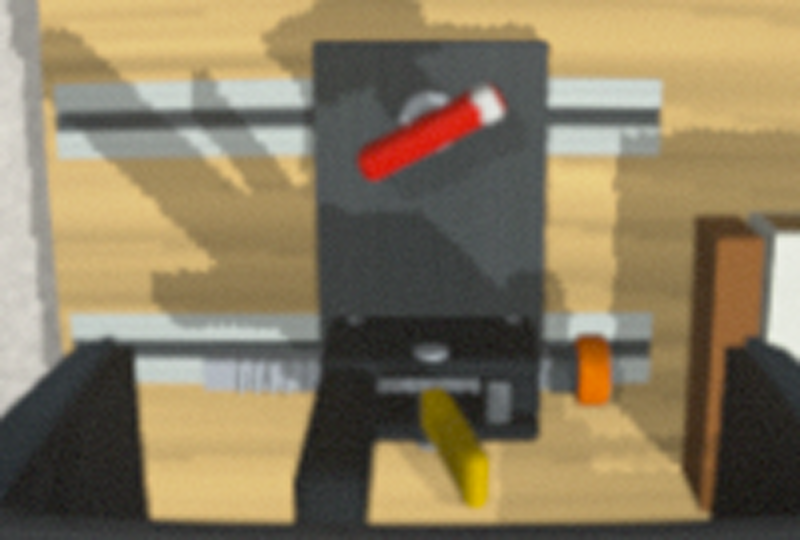

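```bash
cat >> h.py <<'E'
JX=np.array([.9962,.0872,0]);JY=np.array([-.0872,.9962,0])
def tool(yaw,lean=0):   # lean: body towards jig -x
    return R.from_rotvec(-JY*np.radians(lean))*R.from_euler("xyz",[180,0,yaw],degrees=True)
def plan(Rt,P):
    s=state();R0=R.from_euler("xyz",s["ee_rot"],degrees=True)
    print("turn",(R0.inv()*Rt).as_rotvec(degrees=True).round(1),"then shift",Rt.inv().apply(np.array(P)-s["ee_pos"]).round(1))
E
python3 - <<'E'
from h import *
Rt=tool(121.5,18);zt=Rt.apply([0,0,1])
c=np.array([534,-38.7,60]);g=c-zt*6;P=g+zt*19
print(P,zt);plan(Rt,P+[0,0,70]);print("down 70:",Rt.inv().apply([0,0,-70]).round(1))
E
```

```text
[538.00195428 -38.34969844  47.63627682] [ 0.30784264  0.02694627 -0.95105563]
turn [ -9.9 -16.2  63.3] then shift [ 30.1 -58.1 175.2]
down 70: [  9.7 -19.4  66.6]
```

Call:
{"api": "step_arm", "payload": {"steps": [[-1.24, -2.03, 7.91, 0, 0, 0, 0.45], [-1.24, -2.03, 7.91, 0, 0, 0, 0.45], [-1.24, -2.03, 7.91, 0, 0, 0, 0.45], [-1.24, -2.03, 7.91, 0, 0, 0, 0.45], [-1.24, -2.03, 7.91, 0, 0, 0, 0.45], [-1.24, -2.03, 7.91, 0, 0, 0, 0.45], [-1.24, -2.03, 7.91, 0, 0, 0, 0.45], [-1.24, -2.03, 7.91, 0, 0, 0, 0.45]]}}

```text
time_s: 3.2
ee_pos: [546.0, -38.5, 304.7]
ee_rot: [163.7, 7.9, 119.6]
force: [0.3, -1.1, -0.5]
gripper_width: 41.2
gripper_force: 0.0
```

Call:
{"api": "step_arm", "payload": {"steps": [[0, 0, 0, 5, -9.7, 29.2, 0.45], [0, 0, 0, 5, -9.7, 29.2, 0.45], [0, 0, 0, 5, -9.7, 29.2, 0.45], [0, 0, 0, 5, -9.7, 29.2, 0.45], [0, 0, 0, 5, -9.7, 29.2, 0.45], [0, 0, 0, 5, -9.7, 29.2, 0.45], [0, 0, 0, 0, 0, 0, 0.45], [0, 0, 0, 0, 0, 0, 0.45]]}}

```text
time_s: 4.2
ee_pos: [539.3, -38.5, 119.3]
ee_rot: [163.6, 8.1, 120.0]
force: [0.4, -0.0, 0.8]
gripper_width: 41.0
gripper_force: 0.0
```

```bash
python3 - <<'E'
from h import *
import pickle
F={n:grab_frame(n) for n in("scene","side")}
W=wgrab();pickle.dump((F,W),open("W2.pkl","wb"));s=state()
print(s["ee_pos"],s["ee_rot"],s["time_s"],s["force"],s["gripper_width"])
Rt=tool(121.5,18);zt=Rt.apply([0,0,1]);c=np.array([534,-38.7,60]);plan(Rt,c+13*zt)
A=cv2.resize(W["image"],(533,400));B=F["scene"]["image"][130:260,150:300];C=F["side"]["image"][130:260,200:350]
cv2.imwrite("pics/w2.png",np.vstack([np.hstack([A,np.zeros((400,67,3),np.uint8)]),np.hstack([cv2.resize(B,(300,200)),cv2.resize(C,(300,200))])])[:600])
E
```

```text
[539.42286155 -38.50715757 119.67486353] [163.60161043   8.09899251 119.97802198] 4.35 [-0.45921229 -1.06988668  0.38542109] 41.066121714128535
turn [ 0.1  0.3 -0.3] then shift [ 10.8 -21.   68.1]
```

View pics/w2.png

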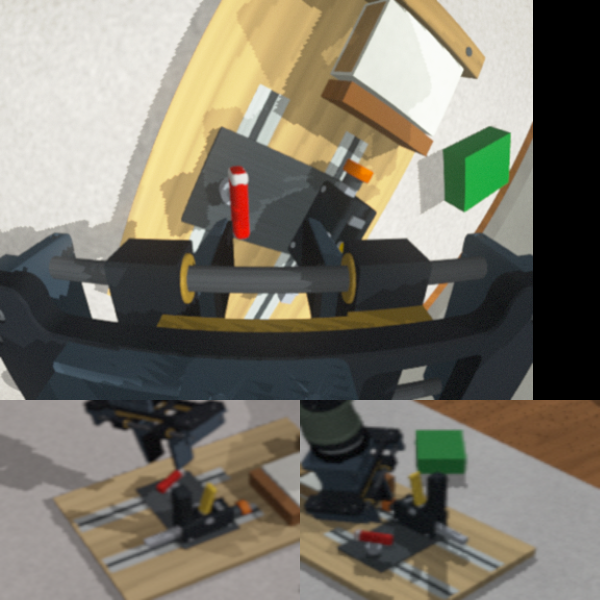

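Wrist view: the bar runs from (241,235) to the white end (237,172), between the finger lines. The grip and trigger lie clear to the right, at about (350,210). I'll refine the bar's centre and direction from this closer view before descending.

```bash
python3 - <<'E'
from h import *
import pickle
F,W=pickle.load(open("W2.pkl","rb"))
hsv=cv2.cvtColor(W["image"],cv2.COLOR_BGR2HSV).astype(int)
m=(((hsv[...,0]<6)|(hsv[...,0]>172))&(hsv[...,1]>150)&(hsv[...,2]>60))
m[:150]=0;m[245:]=0;m[:,:190]=0;m[:,270:]=0
v,u=np.nonzero(m);print(len(u),u.min(),u.max(),v.min(),v.max())
for r in range(v.min(),v.max()+1,6): print(r,u[v==r].min(),u[v==r].max(),end="; ")
print()
for z in(68,58):
  for a,b in [(241,236),(237,168)]: print(z,wonz(W,a*.96,b*.96,z).round(1))
G=np.array([[0,-6,0],[0,6,0]])
# scene/side centroid of red
for n,box in(("scene",(150,300,130,260)),("side",(200,350,130,260))):
  I=F[n]["image"];h=cv2.cvtColor(I,cv2.COLOR_BGR2HSV).astype(int)
  q=(((h[...,0]<6)|(h[...,0]>172))&(h[...,1]>150)&(h[...,2]>60));x0,x1,y0,y1=box
  k=np.zeros_like(q);k[y0:y1,x0:x1]=1;q&=k;vv,uu=np.nonzero(q);F[n]["c"]=(uu.mean(),vv.mean());print(n,len(uu),F[n]["c"])
print(tri(F["scene"],F["scene"]["c"],F["side"],F["side"]["c"]))
E
```

```text
904 221 239 160 229
160 223 231; 166 224 231; Traceback (most recent call last):
  File "<stdin>", line 8, in <module>
    return umr_minimum(a, axis, None, out, keepdims, initial, where)
ValueError: zero-size array to reduction operation minimum which has no identity
```

```bash
python3 - <<'E'
from h import *
import pickle
F,W=pickle.load(open("W2.pkl","rb"))
for z in(68,58):
  for a,b in [(241,236),(237,168)]: print(z,wonz(W,a*.96,b*.96,z).round(1))
for n,box in(("scene",(150,300,130,260)),("side",(200,350,130,260))):
  I=F[n]["image"];h=cv2.cvtColor(I,cv2.COLOR_BGR2HSV).astype(int)
  q=(((h[...,0]<6)|(h[...,0]>172))&(h[...,1]>150)&(h[...,2]>60));x0,x1,y0,y1=box
  k=np.zeros_like(q);k[y0:y1,x0:x1]=1;q&=k;vv,uu=np.nonzero(q);F[n]["c"]=(uu.mean(),vv.mean());print(n,len(uu),F[n]["c"])
print(tri(F["scene"],F["scene"]["c"],F["side"],F["side"]["c"]))
E
```

```text
68 [546.1 -60.7  68. ]
68 [516.  -14.8  68. ]
58 [550.8 -64.7  58. ]
58 [519.3 -16.6  58. ]
scene 70 (np.float64(233.74285714285713), np.float64(182.57142857142858))
side 100 (np.float64(237.87), np.float64(219.11))
(array([537.37868024, -44.00914942,  61.81440116]), np.float64(1.1967385336636542))
```

Call:
{"api": "step_arm", "payload": {"steps": [[0, 0, 0, 1.8, -3.5, 11.35, 0.45], [0, 0, 0, 1.8, -3.5, 11.35, 0.45], [0, 0, 0, 1.8, -3.5, 11.35, 0.45], [0, 0, 0, 1.8, -3.5, 11.35, 0.45], [0, 0, 0, 1.8, -3.5, 11.35, 0.45], [0, 0, 0, 1.8, -3.5, 11.35, 0.45], [0, 0, 0, 0, 0, 0, 0.45], [0, 0, 0, 0, 0, 0, 0.45]]}}

```text
time_s: 5.35
ee_pos: [537.3, -38.3, 46.2]
ee_rot: [163.7, 8.0, 120.0]
force: [0.5, 0.4, 0.2]
gripper_width: 40.6
gripper_force: 0.0
```

Free of contact, so I'll close gently.

Call:
{"api": "step_arm", "payload": {"steps": [[0, 0, 0, 0, 0, 0, 0.2], [0, 0, 0, 0, 0, 0, 0.15], [0, 0, 0, 0, 0, 0, 0.1], [0, 0, 0, 0, 0, 0, 0.1], [0, 0, 0, 0, 0, 0, 0.05], [0, 0, 0, 0, 0, 0, 0.05], [0, 0, 0, 0, 0, 0, 0.05], [0, 0, 0, 0, 0, 0, 0.05]], "force": 12}}

```text
time_s: 6.35
ee_pos: [537.1, -38.3, 46.2]
ee_rot: [163.7, 8.0, 120.0]
force: [-1.9, -1.9, 3.7]
gripper_width: 16.7
gripper_force: 11.6
```

Call:
{"api": "step_arm", "payload": {"steps": [[0, 0, 0, 0, 0, 0, 0.0], [0, 0, 5, 0, 0, 0, 0.0], [0, 0, 6, 0, 0, 0, 0.0], [0, 0, 6, 0, 0, 0, 0.0], [0, 0, 6, 0, 0, 0, 0.0], [0, 0, 6, 0, 0, 0, 0.0], [0, 0, 6, 0, 0, 0, 0.0], [0, 0, 0, 0, 0, 0, 0.0]], "force": 30}}

```text
time_s: 7.35
ee_pos: [537.7, -39.1, 46.4]
ee_rot: [162.0, -2.5, 86.6]
force: [0.3, -5.9, 3.4]
gripper_width: 17.0
gripper_force: 30.3
```

```bash
python3 - <<'E'
from h import *
s=state();print(s["force"],s["torque"],s["qpos"])
E
```

```text
[ 0.30828893 -5.85691866  3.39944888] [-1.45426428  0.6340065  -0.0807792 ] [ -7.67458669  18.50104764 121.62677808   9.69881338  22.37231985
 -12.31890576]
```

Call:
{"api": "step_arm", "payload": {"steps": [[0, 0, 0, -1.2, 0, 0, 0.0], [0, 0, 6, 0, 0, 0, 0.0], [0, 0, 6, 0, 0, 0, 0.0], [0, 0, 6, 0, 0, 0, 0.0], [0, 0, 6, 0, 0, 0, 0.0], [0, 0, 0, 0, 0, 0, 0.0], [0, 0, 0, 0, 0, 0, 0.0], [0, 0, 0, 0, 0, 0, 0.0]]}}

```text
time_s: 8.35
ee_pos: [537.6, -39.4, 46.4]
ee_rot: [164.5, -9.6, 63.5]
force: [0.0, -0.8, 6.2]
gripper_width: 15.8
gripper_force: 30.1
```

```bash
python3 - <<'E'
from h import *
s=state();print(s["force"],s["torque"],s["ee_pos"],s["ee_rot"])
E
```

```text
[ 0.03161026 -0.84819046  6.16469714] [-0.46398982  0.51742782  0.25397424] [537.58862468 -39.42905266  46.41038071] [164.51277022  -9.57209065  63.49554746]
```

Call:
{"api": "step_arm", "payload": {"steps": [[0, 0, 5, 0, 0, 0, 0.0], [0, 0, 5, 0, 0, 0, 0.0], [0, 0, 5, 0, 0, 0, 0.0], [0, 0, 3, 0, 0, 0, 0.0], [0, 0, 0, 0, 0, 0, 0.0], [0, 0, 0, 0, 0, 0, 0.0], [0, 0, 0, 0, 0, 0, 0.0], [0, 0, 0, 0, 0, 0, 0.0]]}}

```text
time_s: 9.35
ee_pos: [537.7, -39.5, 46.5]
ee_rot: [168.1, -13.8, 45.9]
force: [0.7, -0.3, 6.8]
gripper_width: 18.0
gripper_force: 34.6
```

```bash
python3 - <<'E'
from h import *
s=state();print(s["force"],s["torque"],s["ee_pos"],s["ee_rot"])
E
```

```text
[ 0.66622971 -0.3141235   6.81182129] [-0.70231893  0.62040916  1.26675026] [537.68438086 -39.48371939  46.49776338] [168.06667746 -13.76219953  45.94369166]
```

Call:
{"api": "step_arm", "payload": {"steps": [[0, 0, -2, 0, 0, 0, 0.05], [0, 0, 0, 0, 0, 0, 0.3], [0, 0, 0, 0, 0, 0, 0.3], [0, 0, 0, 0, 0, 0, 0.3], [0, 0, 0, 0, 0, 0, 0.3], [0, 0, 0, 0, 0, 0, 0.3], [0, 0, 0, 0, 0, 0, 0.3], [0, 0, 0, 0, 0, 0, 0.3]]}}

```text
time_s: 10.35
ee_pos: [536.9, -39.4, 45.9]
ee_rot: [167.8, -13.4, 47.6]
force: [0.6, 0.3, 0.9]
gripper_width: 27.2
gripper_force: 0.0
```

```bash
python3 - <<'E'
from h import *
s=state();R0=R.from_euler("xyz",s["ee_rot"],degrees=True);print(s["gripper_width"],s["force"]);print("up 200",R0.inv().apply([0,0,200]).round(1))
Rt=tool(185);plan(Rt,s["ee_pos"])
E
```

```text
27.213397117114717 [0.58265834 0.28616118 0.85642623]
up 200 [  46.4   41.2 -190.1]
turn [  21.8    8.4 -137.4] then shift [0. 0. 0.]
```

Call:
{"api": "step_arm", "payload": {"steps": [[0, 0, 0, 7.7, 6.9, -31.7, 0.3], [0, 0, 0, 7.7, 6.9, -31.7, 0.3], [0, 0, 0, 7.7, 6.9, -31.7, 0.3], [0, 0, 0, 7.7, 6.9, -31.7, 0.3], [0, 0, 0, 7.7, 6.9, -31.7, 0.3], [0, 0, 0, 7.7, 6.9, -31.7, 0.3], [0, 0, 0, 0, 0, 0, 1], [0, 0, 0, 0, 0, 0, 1]]}}

```text
time_s: 11.35
ee_pos: [536.1, -39.6, 244.9]
ee_rot: [167.9, -13.3, 47.6]
force: [-0.2, -0.4, -2.1]
gripper_width: 44.7
gripper_force: 0.0
```

```bash
python3 - <<'E'
from h import *
import pickle
plan(tool(5),[620,-35,290])
W=wgrab();F={n:grab_frame(n) for n in("scene","side")};pickle.dump((F,W),open("W3.pkl","wb"))
A=cv2.resize(W["image"],(533,400));B=F["scene"]["image"][150:250,160:300];C=F["side"]["image"][150:250,200:340]
cv2.imwrite("pics/w3.png",np.vstack([np.hstack([A,np.zeros((400,267,3),np.uint8)]),np.hstack([cv2.resize(B,(400,200)),cv2.resize(C,(400,200))])]))
E
```

```text
turn [  6.6 -17.1  40.8] then shift [ 84.    2.8 -45.1]
```

View pics/w3.png

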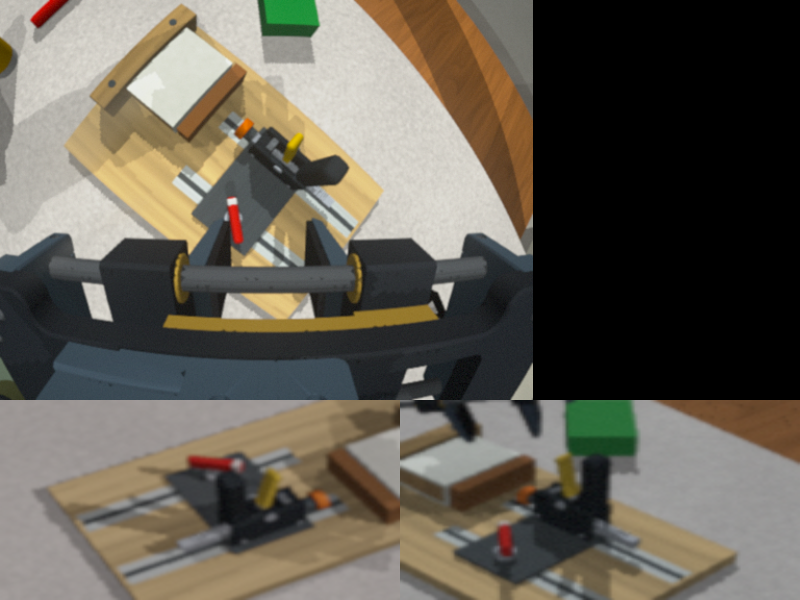

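The knob has turned clockwise, with the bar now from (235,243) to the white end (232,199), and the clamp appears unmoved. Next I'll check the angle, measure trigger and grip, and go above them.

```bash
python3 - <<'E'
from h import *
import pickle
F0=pickle.load(open("F.pkl","rb"));F,W=pickle.load(open("W3.pkl","rb"))
a,b=[wonz(W,u*.96,v*.96,66) for u,v in [(235,243),(232,199)]];d=b-a
print("bar",a.round(),b.round(),np.degrees(np.arctan2(d[1],d[0])))
def yel(I,box):
  h=cv2.cvtColor(I,cv2.COLOR_BGR2HSV).astype(int);q=(abs(h[...,0]-26)<6)&(h[...,1]>170)&(h[...,2]>70)
  x0,x1,y0,y1=box;k=np.zeros_like(q);k[y0:y1,x0:x1]=1;v,u=np.nonzero(q&k);return u,v
def dark(I,box):
  q=I.max(2)<45;x0,x1,y0,y1=box;k=np.zeros_like(q);k[y0:y1,x0:x1]=1;v,u=np.nonzero(q&k);return u,v
for f in (F0,F):
  p={}
  for n,b1,b2 in(("scene",(240,270,178,210),(230,248,175,205)),("side",(250,264,170,205),(263,276,170,205))):
    u,v=yel(f[n]["image"],b1);t=v<=v.min()+3;p[n,0]=(u[t].mean(),v[t].mean());
    u,v=dark(f[n]["image"],b2);t=v<=v.min()+3;p[n,1]=(u[t].mean(),v[t].mean());print(n,p[n,0],p[n,1],len(u))
  for i in(0,1):
    P,e=tri(f["scene"],p["scene",i],f["side"],p["side",i]);print(P.round(1),e.round(1))
E
```

```text
bar [515. -59.  66.] [550. -20.  66.] 48.16466461716137
scene (np.float64(254.78571428571428), np.float64(187.85714285714286)) (np.float64(240.5), np.float64(187.15)) 198
side (np.float64(257.1), np.float64(179.8)) (np.float64(268.4), np.float64(178.88)) 243
[628.6 -19.3 140.2] 1.4
[630.9 -60.2 168. ] 3.0
scene (np.float64(254.6153846153846), np.float64(187.76923076923077)) (np.float64(238.55172413793105), np.float64(187.86206896551724)) 190
side (np.float64(257.2), np.float64(180.5)) (np.float64(268.3478260869565), np.float64(179.0)) 240
[627.8 -19.9 139. ] 0.1
[629.9 -63.6 168.6] 1.1
```

Call:
{"api": "step_arm", "payload": {"steps": [[1.1, -2.85, 6.8, 0, 0, 0, 1], [1.1, -2.85, 6.8, 0, 0, 0, 1], [1.1, -2.85, 6.8, 0, 0, 0, 1], [1.1, -2.85, 6.8, 0, 0, 0, 1], [1.1, -2.85, 6.8, 0, 0, 0, 1], [1.1, -2.85, 6.8, 0, 0, 0, 1], [0, 0, 0, 42, 1.4, -22.5, 1], [0, 0, 0, 42, 1.4, -22.5, 1]]}}

```text
time_s: 12.5
ee_pos: [621.4, -35.1, 290.4]
ee_rot: [-180.0, 0.0, 5.0]
force: [0.2, -0.3, -0.5]
gripper_width: 91.4
gripper_force: 0.0
```

The bar turned about 74°, which matches reaching the stop, and the clamp moved less than 1 mm. Now I'll descend to straddle the grip and trigger, with the tool's y axis along jig −y.

Call:
{"api": "step_arm", "payload": {"steps": [[0, 0, 0, 7.4, 9.7, 0, 1], [0, 0, 0, 0, 0, 28, 1], [0, 0, 0, 0, 0, 28, 1], [0, 0, 0, 0, 0, 28, 1], [0, 0, 0, 0, 0, 28, 1], [0, 0, 0, 0, 0, 28, 1], [0, 0, 0, 0, 0, 28, 1], [0, 0, 0, 0, 0, 0, 1]]}}

```text
time_s: 13.5
ee_pos: [626.2, -44.2, 119.8]
ee_rot: [-179.9, 0.3, 5.0]
force: [-0.1, -0.7, 0.0]
gripper_width: 91.3
gripper_force: 0.0
```

```bash
python3 - <<'E'
from h import *
import pickle
s=state();print(s["ee_pos"],s["force"])
W=wgrab();F={n:grab_frame(n) for n in("scene","side")};pickle.dump((F,W),open("W4.pkl","wb"))
A=cv2.resize(W["image"],(533,400));B=F["scene"]["image"][130:250,160:328];C=F["side"]["image"][130:250,180:348]
cv2.imwrite("pics/w4.png",np.vstack([np.hstack([A,np.zeros((400,27,3),np.uint8)]),np.hstack([cv2.resize(B,(280,200)),cv2.resize(C,(280,200))])]))
E
```

```text
[626.2048892  -44.24905047 119.83446403] [-0.08400332 -0.71133283  0.00990542]
```

View pics/w4.png

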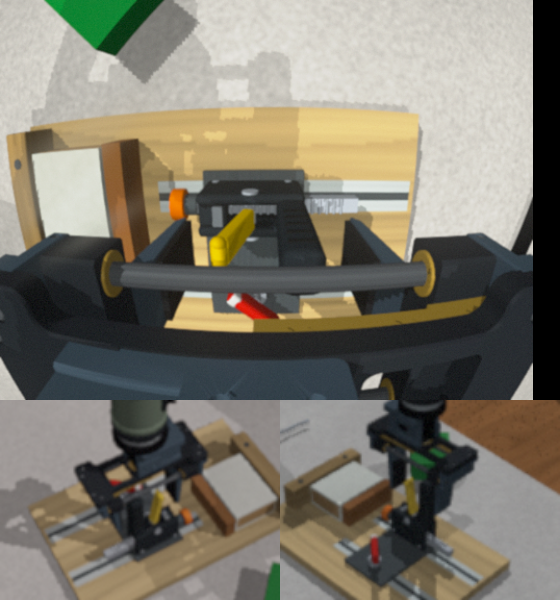

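Both fingers straddle the grip and the yellow nose at (218,250). The orange pad is at (178,203), with the lipping at (125,200) still away from it. Closing to just short of contact.

Call:
{"api": "step_arm", "payload": {"steps": [[0, 0, 0, 2, 0, -2, 0.9], [0, 0, 0, 0, 0, 0, 0.8], [0, 0, 0, 0, 0, 0, 0.74], [0, 0, 0, 0, 0, 0, 0.7], [0, 0, 0, 0, 0, 0, 0.68], [0, 0, 0, 0, 0, 0, 0.66], [0, 0, 0, 0, 0, 0, 0.64], [0, 0, 0, 0, 0, 0, 0.64]], "force": 14}}

```text
time_s: 14.65
ee_pos: [631.2, -43.6, 125.1]
ee_rot: [-180.0, -0.1, 5.0]
force: [-0.7, 2.3, -0.9]
gripper_width: 58.5
gripper_force: 2.1
```

```bash
python3 - <<'E'
from h import *
import pickle
F,W=pickle.load(open("W4.pkl","rb"))
for n,u,v,z in [("pad",170,203,44),("lip near top",141,160,58),("lip far top",104,150,58),("shelf",30,155,58)]:
  P=wonz(W,u*.96,v*.96,z);print(n,P.round(1),"s",P@JY)
s=state();print(s["force"],s["ee_pos"])
E
```

```text
pad [623.6  39.2  44. ] s -15.341423863272688
lip near top [661.7  60.2  58. ] s 2.2473769291669115
lip far top [668.4  95.1  58. ] s 36.43476085031417
shelf [661.8 183.   58. ] s 124.6210896926323
[-0.73600836  2.25635233 -0.92072673] [631.23852398 -43.61415037 125.06835465]
```

Call:
{"api": "step_arm", "payload": {"steps": [[0, 0, 0, 0, 1.9, 1, 0.6], [0, 0, 0, 0, 1.9, 1, 0.56], [0, 0, 0, 0, 1.9, 0, 0.52], [0, 0, 0, 0, 1.9, 0, 0.48], [0, 0, 0, 0, 1.9, 0, 0.44], [0, 0, 0, 0, 1.9, 0, 0.4], [0, 0, 0, 0, 1.5, 0, 0.36], [0, 0, 0, 0, 0, 0, 0.32]], "force": 14}}

```text
time_s: 15.65
ee_pos: [632.7, -54.3, 124.0]
ee_rot: [-179.7, -0.2, 5.0]
force: [-1.4, 9.2, 3.7]
gripper_width: 34.9
gripper_force: 13.7
```

Call:
{"api": "step_arm", "payload": {"steps": [[0, 0, 0, 0, 0, 0, 0.3], [0, 0, 0, 0, 0, 0, 0.3], [0, 0, 0, 0, 0, 0, 0.3], [0, 0, 0, 0, 0, 0, 0.3], [0, 0, 0, 0, 0, 0, 0.3], [0, 0, 0, 0, 0, 0, 0.3], [0, 0, 0, 0, 0, 0, 0.3], [0, 0, 0, 0, 0, 0, 0.3]]}}

```text
time_s: 16.65
ee_pos: [632.7, -54.3, 124.0]
ee_rot: [-179.7, -0.2, 5.0]
force: [0.4, 9.3, 4.9]
gripper_width: 34.7
gripper_force: 13.8
```

Call:
{"api": "step_arm", "payload": {"steps": [[0, 0, 0, 0, 1, 0, 0.3], [0, 0, 0, 0, 1, 0, 0.3], [0, 0, 0, 0, 1, 0, 0.3], [0, 0, 0, 0, 0, 0, 0.3], [0, 0, 0, 0, 0, 0, 0.3], [0, 0, 0, 0, 0, 0, 0.3], [0, 0, 0, 0, 0, 0, 0.3], [0, 0, 0, 0, 0, 0, 0.3]]}}

```text
time_s: 17.65
ee_pos: [632.7, -54.4, 123.9]
ee_rot: [-179.4, -0.2, 4.9]
force: [-0.9, 15.9, 4.2]
gripper_width: 34.8
gripper_force: 13.9
```

```bash
python3 - <<'E'
from h import *
import pickle
s=state();print(s["ee_pos"],s["force"],s["gripper_force"],s["gripper_width"])
W=wgrab();F={n:grab_frame(n) for n in("scene","side")};pickle.dump((F,W),open("W5.pkl","wb"))
A=cv2.resize(W["image"][130:260,0:360],(720,260),interpolation=cv2.INTER_CUBIC);B=F["scene"]["image"][150:250,190:338];C=F["side"]["image"][150:250,180:328]
cv2.imwrite("pics/w5.png",np.vstack([A,np.hstack([cv2.resize(B,(360,243)),cv2.resize(C,(360,243))])]))
E
```

```text
[632.68466792 -54.41681542 123.8641368 ] [-0.94339979 15.86310778  4.18958355] 13.931608283892274 34.81726567546367
```

View pics/w5.png

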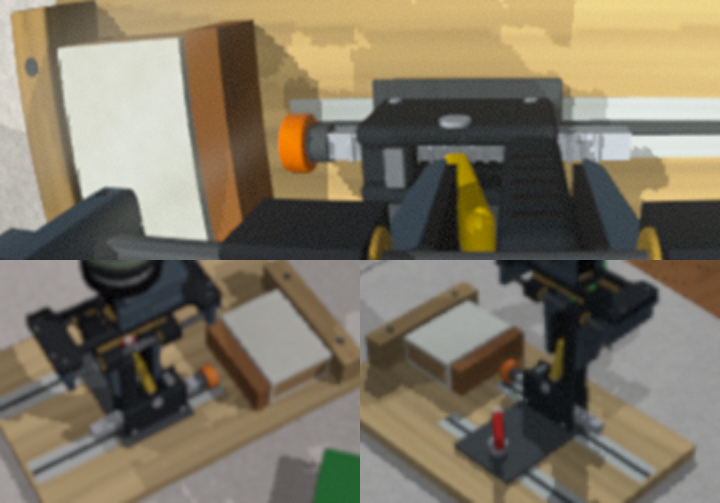

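The pad at (290,143) has advanced but is still short of the lipping at (235,130). The trigger at (478,220) is nearly against the grip. I'll measure the bar's advance.

```bash
python3 - <<'E'
from h import *
import pickle
def org(I,box):
  h=cv2.cvtColor(I,cv2.COLOR_BGR2HSV).astype(int);q=(abs(h[...,0]-11)<5)&(h[...,1]>190)&(h[...,2]>110)
  x0,x1,y0,y1=box;k=np.zeros_like(q);k[y0:y1,x0:x1]=1;v,u=np.nonzero(q&k);return u.mean(),v.mean(),u.min(),len(u)
F4,W4=pickle.load(open("W4.pkl","rb"));F5,W5=pickle.load(open("W5.pkl","rb"));F0=pickle.load(open("F.pkl","rb"))
for W in (W4,W5):
  c=org(W["image"],(130,190,170,225));P=wonz(W,c[0],c[1],48);print("wrist",c,P.round(1),P@JY)
for f in(F0,F4,F5):
  a=org(f["scene"]["image"],(262,285,190,210));b=org(f["side"]["image"],(235,252,190,206));print(a,b)
  for n,c in(("scene",a),("side",b)): P=onz(f[n],c[0],c[1],46);print(n,P.round(1),(P@JY).round(1))
E
```

```text
wrist (np.float64(170.2528735632184), np.float64(195.73946360153258), np.int64(163), 261) [624.6  31.4  48. ] -23.222171819486825
wrist (np.float64(147.0650406504065), np.float64(202.2642276422764), np.int64(139), 246) [622.   45.8  48. ] -8.582021609166063
(np.float64(271.3333333333333), np.float64(199.20833333333334), np.int64(269), 24) (np.float64(243.5), np.float64(195.5), np.int64(242), 10)
scene [623.4  31.7  46. ] -22.8
side [628.1  40.9  46. ] -14.0
(np.float64(271.3333333333333), np.float64(199.20833333333334), np.int64(269), 24) (np.float64(243.5), np.float64(196.0), np.int64(242), 14)
scene [623.4  31.7  46. ] -22.8
side [626.5  39.1  46. ] -15.7
(np.float64(275.84615384615387), np.float64(197.07692307692307), np.int64(273), 26) (np.float64(240.1875), np.float64(193.375), np.int64(238), 16)
scene [622.3  46.1  46. ] -8.3
side [626.9  55.1  46. ] 0.3
```

The bar has advanced about 14.6 mm, so the trigger is on its stop with the pad free. Releasing for the next squeeze.

Call:
{"api": "step_arm", "payload": {"steps": [[0, 0, 0, 0, -2.5, 0, 0.38], [0, 0, 0, 0, -2.5, 0, 0.44], [0, 0, 0, 0, -2.5, 0, 0.5], [0, 0, 0, 0, -2.5, 0, 0.56], [0, 0, 0, 0, -2.5, 0, 0.62], [0, 0, 0, 0, -2.5, 0, 0.68], [0, 0, 0, 0, -2.5, 0, 0.74], [0, 0, 0, 0, -2.5, 0, 0.78]]}}

```text
time_s: 18.8
ee_pos: [630.9, -40.3, 123.2]
ee_rot: [180.0, -0.1, 5.0]
force: [-0.9, 0.4, -0.1]
gripper_width: 70.8
gripper_force: 0.0
```

Call:
{"api": "step_arm", "payload": {"steps": [[0, 0, 0, 0, 0, 0, 0.78], [0, 0, 0, 0, 0, 0, 0.78], [0, 0, 0, 0, 0, 0, 0.74], [0, 0, 0, 0, 0, 0, 0.7], [0, 0, 0, 0, 0, 0, 0.66], [0, 0, 0, 0, 0, 0, 0.64], [0, 0, 0, 0, 0, 0, 0.64], [0, 0, 0, 0, 0, 0, 0.64]]}}

```text
time_s: 19.8
ee_pos: [631.2, -42.5, 123.1]
ee_rot: [179.8, -0.1, 5.0]
force: [1.8, -7.9, -0.9]
gripper_width: 58.5
gripper_force: 6.9
```

Call:
{"api": "step_arm", "payload": {"steps": [[0, 0, 0, 0, 1.0, 0, 0.61], [0, 0, 0, 0, 1.0, 0, 0.59], [0, 0, 0, 0, 1.0, 0, 0.57], [0, 0, 0, 0, 1.0, 0, 0.55], [0, 0, 0, 0, 1.0, 0, 0.53], [0, 0, 0, 0, 1.0, 0, 0.51], [0, 0, 0, 0, 1.0, 0, 0.49], [0, 0, 0, 0, 1.0, 0, 0.47]], "force": 18}}

```text
time_s: 20.8
ee_pos: [631.9, -50.0, 123.2]
ee_rot: [179.8, -0.1, 5.0]
force: [0.4, -5.0, -0.2]
gripper_width: 42.7
gripper_force: 13.7
```

Call:
{"api": "step_arm", "payload": {"steps": [[0, 0, 0, 0, 0.9, 0, 0.45], [0, 0, 0, 0, 0.9, 0, 0.43], [0, 0, 0, 0, 0.9, 0, 0.41], [0, 0, 0, 0, 0.9, 0, 0.39], [0, 0, 0, 0, 0.9, 0, 0.37], [0, 0, 0, 0, 0.5, 0, 0.35], [0, 0, 0, 0, 0, 0, 0.34], [0, 0, 0, 0, 0, 0, 0.33]]}}

```text
time_s: 21.8
ee_pos: [632.2, -53.9, 123.2]
ee_rot: [179.9, -0.1, 5.0]
force: [0.5, -6.8, -0.1]
gripper_width: 35.7
gripper_force: 17.4
```

```bash
cat >> h.py <<'E'
def look(name):
  import pickle
  s=state();print("s",np.array(s["ee_pos"])@JY,s["ee_pos"],s["force"],s["gripper_force"],s["gripper_width"])
  W=wgrab();F={n:grab_frame(n) for n in("scene","side")};pickle.dump((F,W),open(name+".pkl","wb"))
  def org(I,box):
    h=cv2.cvtColor(I,cv2.COLOR_BGR2HSV).astype(int);q=(abs(h[...,0]-11)<5)&(h[...,1]>190)&(h[...,2]>110)
    x0,x1,y0,y1=box;k=np.zeros_like(q);k[y0:y1,x0:x1]=1;v,u=np.nonzero(q&k);return u.mean(),v.mean(),len(u)
  for n,c,f in(("wrist",org(W["image"],(100,190,170,235)),0),("scene",org(F["scene"]["image"],(262,295,182,210)),1)):
    P=onz(F[n],c[0],c[1],46) if f else wonz(W,c[0],c[1],48);print(n,"pad advance",(P@JY+(22.8 if f else 23.2)).round(1),c)
  return F,W
E
python3 - <<'E'
from h import *
look("W6")
E
```

```text
s -108.82317465752612 [632.20850679 -53.89941063 123.19865001] [ 0.45242609 -6.83633018 -0.11262089] 17.42706259712577 35.723271544018786
wrist pad advance 28.2 (np.float64(132.54320987654322), np.float64(201.2993827160494), 324)
scene pad advance 29.2 (np.float64(280.2352941176471), np.float64(194.7058823529412), 34)
```

The pad advanced about 28 mm, which is close to the trigger's stop for this squeeze, so the force is ambiguous. I'll release to bank the notches and squeeze again from mid-travel.

Call:
{"api": "step_arm", "payload": {"steps": [[0, 0, 0, 0, -1.8, 0, 0.42], [0, 0, 0, 0, -1.8, 0, 0.46], [0, 0, 0, 0, -1.8, 0, 0.5], [0, 0, 0, 0, -1.8, 0, 0.56], [0, 0, 0, 0, -1.8, 0, 0.62], [0, 0, 0, 0, -1.8, 0, 0.68], [0, 0, 0, 0, -1.8, 0, 0.74], [0, 0, 0, 0, 0, 0, 0.78]]}}

```text
time_s: 22.95
ee_pos: [630.9, -39.5, 123.2]
ee_rot: [-180.0, -0.1, 5.0]
force: [-0.4, 0.1, 0.0]
gripper_width: 70.7
gripper_force: 0.0
```

Call:
{"api": "step_arm", "payload": {"steps": [[0, 0, 0, 0, 0, 0, 0.78], [0, 0, 0, 0, 0, 0, 0.78], [0, 0, 0, 0, 0, 0, 0.74], [0, 0, 0, 0, 0, 0, 0.7], [0, 0, 0, 0, 0, 0, 0.67], [0, 0, 0, 0, 0, 0, 0.65], [0, 0, 0, 0, 0, 0, 0.64], [0, 0, 0, 0, 0, 0, 0.63]]}}

```text
time_s: 23.95
ee_pos: [631.2, -42.9, 123.1]
ee_rot: [179.8, -0.1, 5.0]
force: [0.6, -7.7, -2.1]
gripper_width: 57.8
gripper_force: 7.4
```

```bash
python3 - <<'E'
from h import *
look("W7")
E
```

```text
s -97.78601032485484 [631.23266282 -42.90556327 123.10467586] [ 0.63070008 -7.66682565 -2.12480283] 7.396475113928318 57.757730262726184
wrist pad advance 26.3 (np.float64(145.00371747211895), np.float64(202.0297397769517), 269)
scene pad advance 28.3 (np.float64(279.96774193548384), np.float64(194.8709677419355), 31)
```

Call:
{"api": "step_arm", "payload": {"steps": [[0, 0, 0, 0, 1.5, 0, 0.61], [0, 0, 0, 0, 1.5, 0, 0.59], [0, 0, 0, 0, 1.0, 0, 0.57], [0, 0, 0, 0, 1.0, 0, 0.55], [0, 0, 0, 0, 0.5, 0, 0.53], [0, 0, 0, 0, 0, 0, 0.51], [0, 0, 0, 0, 0, 0, 0.49], [0, 0, 0, 0, 0, 0, 0.47]], "force": 18}}

```text
time_s: 25.1
ee_pos: [631.8, -49.9, 123.1]
ee_rot: [179.6, -0.1, 5.0]
force: [1.3, -14.3, -1.9]
gripper_width: 43.5
gripper_force: 18.2
```

```bash
python3 - <<'E'
from h import *
look("W8")
E
```

```text
s -104.77796057376844 [631.84348305 -49.87071758 123.12028304] [  1.29875679 -14.28030741  -1.87541794] 18.20253476500511 43.491953871084306
wrist pad advance 33.7 (np.float64(130.54380664652567), np.float64(201.46827794561935), 331)
scene pad advance 35.0 (np.float64(282.0), np.float64(193.8421052631579), 38)
```

Balancing the arm (it lags by about 3 mm) and letting the force limit settle.

Call:
{"api": "step_arm", "payload": {"steps": [[0, 0, 0, 0, 1.0, 0, 0.46], [0, 0, 0, 0, 1.0, 0, 0.45], [0, 0, 0, 0, 1.0, 0, 0.44], [0, 0, 0, 0, 0, 0, 0.43], [0, 0, 0, 0, 0, 0, 0.42], [0, 0, 0, 0, 0, 0, 0.41], [0, 0, 0, 0, 0, 0, 0.4], [0, 0, 0, 0, 0, 0, 0.4]]}}

```text
time_s: 26.25
ee_pos: [632.1, -53.1, 123.1]
ee_rot: [179.6, -0.1, 5.0]
force: [1.4, -14.9, -1.3]
gripper_width: 37.2
gripper_force: 18.2
```

```bash
python3 - <<'E'
from h import *
F,W=look("W9")
A=cv2.resize(W["image"][120:260,0:360],(720,280),interpolation=cv2.INTER_CUBIC);B=F["scene"]["image"][150:250,190:338];C=F["side"]["image"][150:250,180:328]
cv2.imwrite("pics/w9.png",np.vstack([A,np.hstack([cv2.resize(B,(360,243)),cv2.resize(C,(360,243))])]))
E
```

```text
s -108.00449671183975 [632.14191688 -53.08343863 123.12698571] [  1.363758   -14.92122706  -1.31463349] 18.24606275651604 37.18973702150425
wrist pad advance 38.8 (np.float64(122.56122448979592), np.float64(201.4591836734694), 294)
scene pad advance 39.2 (np.float64(283.03225806451616), np.float64(192.90322580645162), 31)
```

View pics/w9.png

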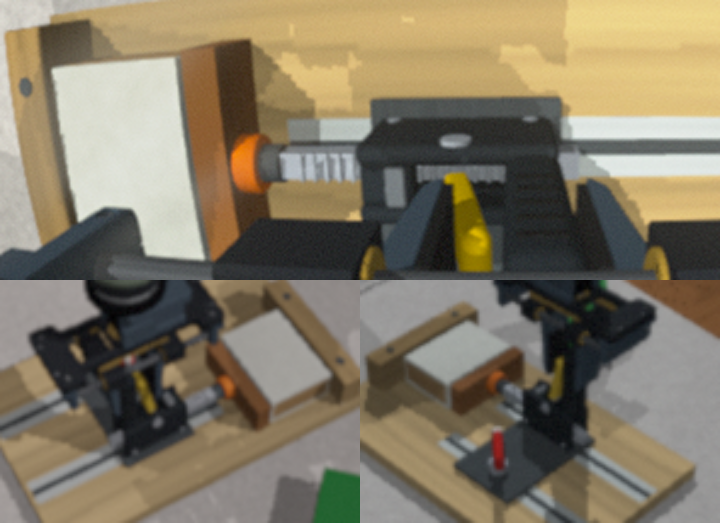

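The pad is at (250,165), at or nearly at the lipping face, while the lipping and shelf still look as they were. The wrist force shows most of the load on the grip-back finger, so I'll shift the arm to balance it and close further.

Call:
{"api": "step_arm", "payload": {"steps": [[0, 0, 0, 0, 1.0, 0, 0.39], [0, 0, 0, 0, 1.0, 0, 0.38], [0, 0, 0, 0, 1.0, 0, 0.37], [0, 0, 0, 0, 1.0, 0, 0.36], [0, 0, 0, 0, 0.5, 0, 0.35], [0, 0, 0, 0, 0.5, 0, 0.34], [0, 0, 0, 0, 0, 0, 0.33], [0, 0, 0, 0, 0, 0, 0.32]]}}

```text
time_s: 27.4
ee_pos: [632.2, -53.8, 123.2]
ee_rot: [180.0, -0.1, 5.0]
force: [-0.1, -5.8, -0.8]
gripper_width: 35.4
gripper_force: 17.1
```

```bash
python3 - <<'E'
from h import *
look("W10")
E
```

```text
s -108.75646327439885 [632.19710152 -53.83344311 123.17514066] [-0.14043006 -5.7631814  -0.79699208] 17.114170817658305 35.39778745109152
wrist pad advance 40.0 (np.float64(121.54982817869416), np.float64(201.05154639175257), 291)
scene pad advance 39.9 (np.float64(283.2413793103448), np.float64(192.75862068965517), 29)
```

Call:
{"api": "step_arm", "payload": {"steps": [[0, 0, 0, 0, -2, 0, 0.42], [0, 0, 0, 0, -2, 0, 0.46], [0, 0, 0, 0, -2, 0, 0.5], [0, 0, 0, 0, -2, 0, 0.56], [0, 0, 0, 0, -2, 0, 0.62], [0, 0, 0, 0, -2, 0, 0.68], [0, 0, 0, 0, 0, 0, 0.74], [0, 0, 0, 0, 0, 0, 0.78]]}}

```text
time_s: 28.55
ee_pos: [631.1, -41.0, 123.2]
ee_rot: [-179.9, -0.1, 5.0]
force: [0.3, -0.6, -0.3]
gripper_width: 71.0
gripper_force: 0.0
```

Call:
{"api": "step_arm", "payload": {"steps": [[0, 0, 0, 0, 0, 0, 0.78], [0, 0, 0, 0, 0, 0, 0.78], [0, 0, 0, 0, 0, 0, 0.74], [0, 0, 0, 0, 0, 0, 0.7], [0, 0, 0, 0, 0, 0, 0.67], [0, 0, 0, 0, 0, 0, 0.65], [0, 0, 0, 0, 0, 0, 0.64], [0, 0, 0, 0, 0, 0, 0.63]], "force": 16}}

```text
time_s: 29.55
ee_pos: [631.2, -42.8, 123.2]
ee_rot: [179.9, -0.1, 5.0]
force: [0.1, -5.0, -0.2]
gripper_width: 57.7
gripper_force: 5.7
```

```bash
python3 - <<'E'
from h import *
look("W11")
E
```

```text
s -97.69969721240562 [631.23367061 -42.8188327  123.17151357] [ 0.09980943 -4.95933117 -0.23899749] 5.742850787937641 57.72907265375401
wrist pad advance 38.7 (np.float64(133.26298701298703), np.float64(202.60064935064935), 308)
scene pad advance 38.8 (np.float64(282.85714285714283), np.float64(192.85714285714286), 28)
```

Call:
{"api": "step_arm", "payload": {"steps": [[0, 0, 0, 0, 1.5, 0, 0.62], [0, 0, 0, 0, 1.2, 0, 0.61], [0, 0, 0, 0, 0.6, 0, 0.6], [0, 0, 0, 0, 0.6, 0, 0.59], [0, 0, 0, 0, 0.6, 0, 0.58], [0, 0, 0, 0, 0.6, 0, 0.57], [0, 0, 0, 0, 0.6, 0, 0.56], [0, 0, 0, 0, 0.6, 0, 0.55]]}}

```text
time_s: 30.7
ee_pos: [631.7, -46.6, 123.7]
ee_rot: [-179.8, -0.2, 5.0]
force: [-2.0, 6.8, 3.1]
gripper_width: 50.3
gripper_force: 3.9
```

Call:
{"api": "step_arm", "payload": {"steps": [[0, 0, 0, 0, 0.6, 0, 0.54], [0, 0, 0, 0, 0.6, 0, 0.53], [0, 0, 0, 0, 0.6, 0, 0.52], [0, 0, 0, 0, 0.6, 0, 0.51], [0, 0, 0, 0, 0.6, 0, 0.5], [0, 0, 0, 0, 0.5, 0, 0.49], [0, 0, 0, 0, 0.5, 0, 0.48], [0, 0, 0, 0, 0, 0, 0.47]]}}

```text
time_s: 31.7
ee_pos: [632.1, -50.2, 123.9]
ee_rot: [-179.8, -0.2, 5.0]
force: [-1.2, 6.9, 4.3]
gripper_width: 43.0
gripper_force: 7.9
```

```bash
python3 - <<'E'
from h import *
look("W12")
E
```

```text
s -105.11693535178159 [632.09979765 -50.18854948 123.93608815] [-1.16398523  6.88315323  4.31512399] 7.861063107848167 42.990582282176675
wrist pad advance 45.5 (np.float64(120.63805970149254), np.float64(200.5410447761194), 268)
scene pad advance 45.3 (np.float64(284.86206896551727), np.float64(191.9655172413793), 29)
```

Call:
{"api": "step_arm", "payload": {"steps": [[0, 0, 0, 0, 0.2, 0, 0.46], [0, 0, 0, 0, 0.3, 0, 0.45], [0, 0, 0, 0, 0.4, 0, 0.44], [0, 0, 0, 0, 0.4, 0, 0.43], [0, 0, 0, 0, 0.4, 0, 0.42], [0, 0, 0, 0, 0.4, 0, 0.41], [0, 0, 0, 0, 0.4, 0, 0.4], [0, 0, 0, 0, 0.4, 0, 0.39]], "force": 18}}

```text
time_s: 32.85
ee_pos: [632.3, -52.9, 123.9]
ee_rot: [-179.8, -0.2, 5.0]
force: [-0.8, 7.1, 6.1]
gripper_width: 37.5
gripper_force: 18.4
```

```bash
python3 - <<'E'
from h import *
look("W13")
E
```

```text
s -107.88564092371311 [632.33098482 -52.94757985 123.92927256] [-0.8159933   7.06531118  6.10372316] 18.356398763135076 37.51783549912037
wrist pad advance 45.9 (np.float64(117.6798418972332), np.float64(199.8893280632411), 253)
scene pad advance 45.6 (np.float64(284.9310344827586), np.float64(191.86206896551724), 29)
```

Nose force has risen to 18 N with the pad stopped, so it is pressing, about 2 mm short of the trigger stop. Balancing the arm so that both fingers carry 18 N, then looking.

Call:
{"api": "step_arm", "payload": {"steps": [[0, 0, 0, 0, -0.5, 0, 0.38], [0, 0, 0, 0, -0.5, 0, 0.37], [0, 0, 0, 0, -0.5, 0, 0.36], [0, 0, 0, 0, 0, 0, 0.36], [0, 0, 0, 0, 0, 0, 0.36], [0, 0, 0, 0, 0, 0, 0.36], [0, 0, 0, 0, 0, 0, 0.36], [0, 0, 0, 0, 0, 0, 0.36]]}}

```text
time_s: 34.0
ee_pos: [632.3, -52.9, 123.9]
ee_rot: [-179.9, -0.2, 5.0]
force: [-1.4, 3.8, 5.1]
gripper_width: 37.5
gripper_force: 18.6
```

```bash
python3 - <<'E'
from h import *
F,W=look("W14")
A=cv2.resize(W["image"][120:260,0:360],(720,280),interpolation=cv2.INTER_CUBIC);B=F["scene"]["image"][150:250,190:338];C=F["side"]["image"][150:250,180:328]
cv2.imwrite("pics/w14.png",np.vstack([A,np.hstack([cv2.resize(B,(360,243)),cv2.resize(C,(360,243))])]))
E
```

```text
s -107.82699842520344 [632.30527516 -52.8909641  123.90280537] [-1.44793008  3.8116446   5.11403214] 18.646836820989847 37.54003869869639
wrist pad advance 45.8 (np.float64(117.43153526970954), np.float64(199.70539419087137), 241)
scene pad advance 45.6 (np.float64(284.9310344827586), np.float64(191.86206896551724), 29)
```

View pics/w14.png

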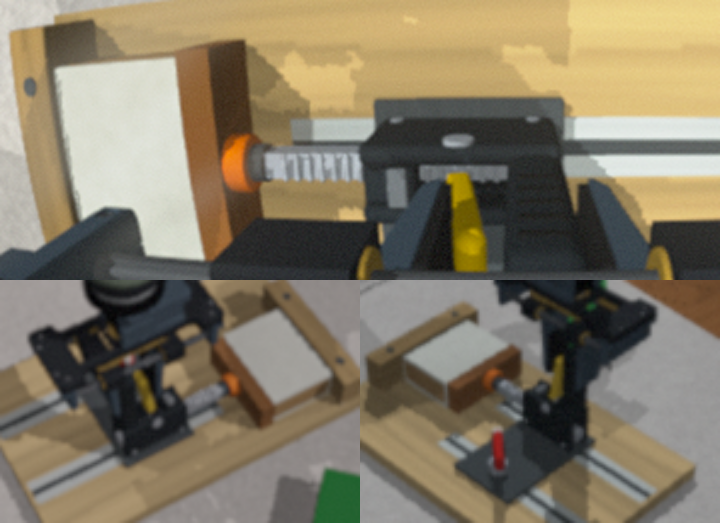

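The lipping is closed on the shelf, the shelf is against the fence, and the pad at (240,163) is pressed on it. The force-versus-travel slope fits rubber compression of about 20 N, clear of the trigger stop. Handing in.

```bash
python3 - <<'E'
from workcell import *
print(job_done())
E
```

```text
the job is handed in; nothing more can be done
None
```

I turned the knob to its end stop and pumped the trigger until the pad closed the lipping on the shelf. I handed the job in at about 34 s, still holding the trigger at about 18 N, which I estimate as 20 N at the pad (not measured directly); no verdict came back.

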